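# Unstack a controller kit into its assembly nests

## Task

Take the stacked controller parts apart and set each one flat down inside the nest shaped for it: the case in the large oblong nest, the heat sink in the square one, the transformer in the round one and the terminal block in the small oblong one, all right side up and fully within the rims. Set the parts down, do not drop them or tip them over, and leave the carton and the screwdriver where they are.

Things in the scene. Friction and masses are not known exactly. Their poses are not given: they have to be found in the camera images.
- case: Closed die-cast instrument case, all grey with a corner screw at each corner of its lid, a flat box 110 (x) by 60 (y) by 30 (z) mm, about 280 g, standing on the bench as the bottom of the stack. Origin at the centre of its underside, z up.
- heatsink: Bare aluminium heat sink, square, 52 by 52 mm and 24 mm high: a 7 mm base with seven upright fins that run along its x. Lies roughly centred on the case. About 110 g. Origin at the centre of its underside, z up.
- transformer: Potted round transformer, a black disc 40 mm in diameter and 24 mm high, with a small copper-coloured centre spot on top; stands roughly centred on the heat sink, about 140 g. Origin at the centre of its underside, z up.
- terminal_block: Off-white terminal block with three screws on top, 34 (x) by 16 (y) by 24 (z) mm, about 40 g; stands on the transformer as the top of the stack, at any yaw. Origin at the centre of its underside, z up.
- nest_case: Fixed to the bench, shallow grey tray with a dark mat; origin on the bench under its centre, z up; inner floor 3 mm and rim top 8 mm above the origin, walls 6 mm thick. Oblong recess 126 (x) by 76 (y) mm: the large oblong nest, for the case.
- nest_heatsink: Fixed to the bench, shallow grey tray with a dark mat; origin on the bench under its centre, z up; inner floor 3 mm and rim top 8 mm above the origin, walls 6 mm thick. Square recess 68 by 68 mm: for the heat sink.
- nest_transformer: Fixed to the bench, shallow grey tray with a dark mat; origin on the bench under its centre, z up; inner floor 3 mm and rim top 8 mm above the origin, walls 6 mm thick. Round recess 56 mm in diameter, 68 mm outside: for the transformer.
- nest_terminal_block: Fixed to the bench, shallow grey tray with a dark mat; origin on the bench under its centre, z up; inner floor 3 mm and rim top 8 mm above the origin, walls 6 mm thick. Small oblong recess 50 (x) by 32 (y) mm: for the terminal block.
- carton: Bystander: closed white paper carton 120 (x) by 65 (y) by 32 (z) mm, loose on the bench. Origin at the centre of its underside, z up.
- screwdriver: Bystander: loose screwdriver, about 200 mm long, lying on the bench along its own x, lower than 40 mm; origin under its middle.
There are look-alikes about, which are no part of the job. What is shaped like the nest_case but orange or yellow is not meant.

How it is judged:
At the end, for the whole second after the job is handed in: Each of the four parts is upright (within 0.05 rad), within 13 mm of the centre of its own nest, its underside down on the nest's inner floor (less than 5 mm above the nest's origin height, the floor being at 3 mm), and at rest (horizontal distance between case and nest_case below 0.013 m and z of case in the frame of nest_case below 0.005 m and angle between each of case, heatsink, transformer, terminal_block's own z axis and vertical below 0.05 rad and linear speed of each of case, heatsink, transformer, terminal_block below 0.02 m/s and horizontal distance between heatsink and nest_heatsink below 0.013 m and z of heatsink in the frame of nest_heatsink below 0.005 m and horizontal distance between transformer and nest_transformer below 0.013 m and z of transformer in the frame of nest_transformer below 0.005 m and horizontal distance between terminal_block and nest_terminal_block below 0.013 m and z of terminal_block in the frame of nest_terminal_block below 0.005 m); the robot touches nothing.
It fails at once if a part is dropped (falls freely by more than about 35 mm) ((linear speed of case above 0.85 m/s and contact force between the fingers and case below 0.05 N) or (linear speed of heatsink above 0.85 m/s and contact force between the fingers and heatsink below 0.05 N) or (linear speed of transformer above 0.85 m/s and contact force between the fingers and transformer below 0.05 N) or (linear speed of terminal_block above 0.85 m/s and contact force between the fingers and terminal_block below 0.05 N)).
It fails at once if a part is tipped over (angle between any of case, heatsink, transformer, terminal_block's own z axis and vertical above 0.7 rad).
It fails at once if the carton is pushed aside by more than 25 mm (distance of carton from where it was at the start of the episode above 0.025 m).
It fails at once if the screwdriver is pushed aside by more than 25 mm (distance of screwdriver from where it was at the start of the episode above 0.025 m).
It also fails if it takes over 120 s, if anything falls off the work surface, if the arm or the gripper's body presses on something with over 40 N, if the wrist force passes 120 N, or if a joint passes its speed limit or range.

## Robot

A 6-joint arm with a two-finger parallel gripper is mounted at the origin on the work surface. World frame = base frame: x ahead of the robot, y to its left, z up, the work surface at z = 0. Lengths are in m, angles in rad, forces in N, time in s.
With the tool pointing down it reaches from about 0.3 to 0.85 m from the base axis. Payload 4.2 kg.
Tool frame: the origin (TCP) lies at the very end of the fingers, on their centre line; the grasp point (between the pads) lies 19 mm behind it; z points along the fingers, y is the line along which they close (so a half turn about z gives the same grasp; the last joint's range is limited). The gripper opens to 91 mm and grips with 3 to 60 N. Pads are 32 mm wide; open, the fingers measure 118 mm over their backs; the gripper's body (76 mm by 178 mm) begins 60 mm behind the grasp point.
Start: joints at [-1.326, 0.32, 1.565, -0, 1.257, -0.02], TCP at [0.15, -0.555, 0.214] pointing down, gripper open.
Joint ranges: [-3.11, 3.11], [-0.84, 2.01], [0.21, 2.61], [-1.34, 4.49], [0.05, 2.63], [-2.56, 2.56]. Speed limits (rad/s): [2.57, 2.57, 3.14, 3.14, 3.14, 3.14].

## Interface

Orientations are given as a unit quaternion [w, x, y, z].
In Python, from bench import robot gives the robot as it stands. The module is installed in compiled form; this text tells all that it offers.
- The arm moves only by the tool play_rows, never from a script. Its argument "moves" is a list of rows, each a list of 7 numbers: the shift along the tool's x, y, z in mm, then the turn, a rotation vector about the tool's x, y, z in degrees, then the closure in counts, from 0 (fully open) to 255 (shut). A call has 1 to 12 rows; each row is the pose to reach, as a shift and turn from the pose commanded when the call began, along the tool's axes at that moment; what a row does not reach only later rows make up. A row lasts 1/10 s, in which the tool goes at most 50 mm and 8.59 degrees, less where a joint would pass 70% of its speed; a pose out of reach is approached as far as the arm can. A call with a gripper value outside its range is refused whole. The fingers move at their own pace and stop on an object; the grip force is fixed at half the most. Time passes only in rows, so rows that repeat a pose let the fingers close. It gives the time, the measured TCP pose, the force, the opening and the grip force at its end, in the units of the state.
- robot.get_obs(): the state, without advancing time (a new reading comes with each control period).
- robot.snapshot(name): name is "scene" or "top" or "wrist"; returns a dict with "frame" (384x512x3 uint8, red, green, blue), "intrinsics" (3x3 intrinsics, pixels), "k1" (the pictures are not rectified: a ray, as slopes to the right and down, at radius r is drawn at 1 + k1 r^2 times it, then the intrinsics apply), "rvec" (rotation vector, rad) and "tvec" (3), from world to camera coordinates, as OpenCV has them. Camera axes: x right, y down, z forward; pixel columns grow to the right and rows downward; lengths in m; the calibration is good to about 2 mm. A picture is of the moment at which its call begins. There is no depth.
- robot.hand_in(): hands the job in; it is judged then, once.
Trained networks look in a picture, given as the dict that the camera call returned (one of the last four; its "shot" number tells which), for a name from the list of things; names that differ only in an ending like _2 or _b are one class to them, and where a whole thing is asked for, a point or a joint stands for the part that bears it (a point fixed in the world has none). Each returns a list of dicts, best first, with "score" (0 to 1); they miss things now and then, are a little off and sometimes report something else, mostly with a low value. They report only what shows in the picture. A call takes as long as a camera call. They do not tell look-alikes from the thing itself.
- robot.find_in(label, picture): "centre" ([column, row] in pixels, amid what is visible of it).
- robot.pinpoint(label, picture): "centre" ([column, row] in pixels: a listed point, or the origin of a listed thing).
The state is a dict: "time_s": time; "joints": joint angles; "joint_vel": joint speeds; "joint_efforts": joint torques, N m; "eef_pos": TCP position; "ee_rot": TCP orientation; "contact_force": force on the tool from outside, world axes, zero at the start; "ft_torque": the same for the moment, N m; "grip_width": finger opening in m; "grasp_force": force on a finger pad.
Only numpy, scipy, OpenCV 4.12 (cv2) and the standard library are available. Lean on these libraries where they do the work, as an engineer would, in place of code of your own. Each camera call takes 0.05 s, during which the arm holds its last target. There are 200 camera calls.

## Working session

There is one attempt and no reset: what is moved stays moved. The work goes in short steps, Python scripts to look and compute and a tool call to move; the robot and the scene stay as the last step left them, time stands still between calls to the robot, and variables do not carry over. Pictures are saved under pics/ and viewed, at most 14 in all, crops included, and the job is handed in when it is done.

Besides the shell and the picture viewer there is one more tool, called after "Call:" as name(argument=value, ...), one argument or row to a line, values as JSON. play_rows: Moves the arm, as the interface text tells. Its arguments: {"type":"object","properties":{"moves":{"type":"array","items":{"type":"array","items":{"type":"number"}}}},"required":["moves"]}

```bash
mkdir -p pics
cat > h.py <<'E'
import numpy as np, cv2
from bench import robot
from scipy.spatial.transform import Rotation as R
def save(s,n): cv2.imwrite('pics/'+n,s['frame'][:,:,::-1])
def cam(s):
    Rm=cv2.Rodrigues(np.array(s['rvec'],float))[0]; t=np.array(s['tvec'],float); return Rm,t
def px2w(s,p,z):
    K=np.array(s['intrinsics']); k1=s['k1']; Rm,t=cam(s)
    u=cv2.undistortPoints(np.array([[p]],float),K,np.array([k1,0,0,0.]))[0,0]
    d=Rm.T@np.array([u[0],u[1],1]); c=-Rm.T@t
    return c+d*(z-c[2])/d[2]
def w2px(s,P):
    return cv2.projectPoints(np.array([P],float).reshape(-1,1,3),np.array(s['rvec'],float),np.array(s['tvec'],float),np.array(s['intrinsics']),np.array([s['k1'],0,0,0.]))[0][:,0]
names="case heatsink transformer terminal_block nest_case nest_heatsink nest_transformer nest_terminal_block carton screwdriver".split()
E
python3 - <<'E'
from h import *
o=robot.get_obs(); print(o['eef_pos'],o['ee_rot'],o['joints'])
Z=dict(case=0,heatsink=.03,transformer=.054,terminal_block=.078)
for v in ['top','scene']:
    s=robot.snapshot(v); save(s,v+'0.png'); 
    print(v,-cam(s)[0].T@cam(s)[1],s['k1'])
    for n in names:
        for d in robot.pinpoint(n,s)[:3]:
            print(n,np.round(d['centre']),round(d['score'],2),np.round(px2w(s,d['centre'],Z.get(n,0)),3))
E
```

```text
[ 0.15034801 -0.55444136  0.2131033 ] [-8.99170088e-04  9.91251641e-01  1.31982436e-01 -1.06640466e-04] [-1.32600809e+00  3.20279040e-01  1.56574181e+00 -1.07134923e-05
  1.25738272e+00 -1.99458482e-02]
top [ 0.44369643 -0.11040785  1.56239864] -0.08809071925745843
case [137. 207.] 0.6 [0.512 0.326 0.   ]
case [126. 208.] 0.54 [0.508 0.362 0.   ]
case [286. 224.] 0.19 [ 0.465 -0.146  0.   ]
heatsink [132. 205.] 0.53 [0.517 0.334 0.03 ]
transformer [130. 206.] 0.59 [0.513 0.332 0.054]
terminal_block [125. 207.] 0.53 [0.508 0.341 0.078]
nest_case [387. 264.] 0.94 [ 0.344 -0.465  0.   ]
nest_case [420. 188.] 0.73 [ 0.584 -0.57   0.   ]
nest_case [364. 202.] 0.7 [ 0.538 -0.392  0.   ]
nest_heatsink [284. 222.] 0.95 [ 0.471 -0.141  0.   ]
nest_heatsink [167. 141.] 0.23 [0.724 0.235 0.   ]
nest_transformer [239. 160.] 0.61 [0.666 0.004 0.   ]
nest_terminal_block [186. 224.] 0.49 [0.46  0.166 0.   ]
carton [165. 142.] 0.83 [0.723 0.241 0.   ]
screwdriver [312. 145.] 0.55 [ 0.714 -0.227  0.   ]
scene [1.13489037 0.66518493 1.00205611] -0.09214341491621053
case [362. 298.] 0.62 [0.509 0.337 0.   ]
case [325. 252.] 0.23 [0.47  0.157 0.   ]
heatsink [361. 290.] 0.57 [0.509 0.328 0.03 ]
transformer [363. 284.] 0.54 [0.506 0.328 0.054]
transformer [370. 284.] 0.17 [0.492 0.338 0.054]
terminal_block [369. 281.] 0.53 [0.503 0.339 0.078]
nest_case [207. 170.] 0.93 [ 0.53  -0.394  0.   ]
nest_case [170. 152.] 0.9 [ 0.58  -0.578  0.   ]
nest_heatsink [260. 198.] 0.65 [ 0.471 -0.155  0.   ]
nest_transformer [245. 253.] 0.8 [0.659 0.006 0.   ]
nest_terminal_block [329. 252.] 0.84 [0.46  0.163 0.   ]
nest_terminal_block [362. 286.] 0.66 [0.479 0.312 0.   ]
carton [283. 319.] 0.89 [0.719 0.246 0.   ]
screwdriver [183. 218.] 0.58 [ 0.728 -0.242  0.   ]
```

View pics/top0.png

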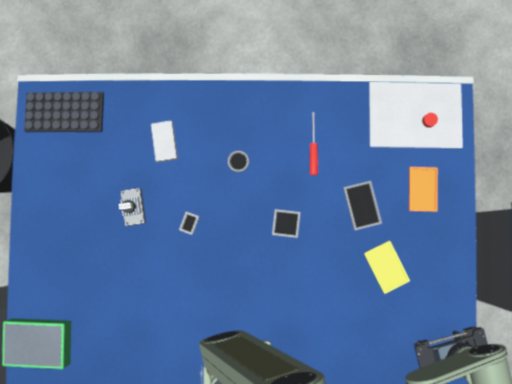

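View pics/scene0.png

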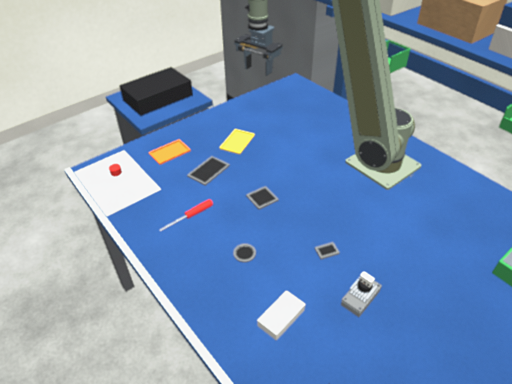

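The top view shows the stack at (132,206), the grey oblong nest with the dark mat at (363,205), the square nest at (286,223), the round nest at (238,161) and the small oblong nest at (189,223). There are three candidates for nest_case: (363,205), which is grey with a dark mat, (424,189), which is orange, and (386,267), which is yellow. Only the grey one fits, so I'll confirm it in a crop and fit the mats.

```bash
cat >> h.py <<'E'
def goto(x,y,z,yawy=None):
    """print shift(mm) in tool axes and turn (deg) to target; yawy = wanted world direction (deg, mod 180) of tool y"""
    o=robot.get_obs(); q=o['ee_rot']; Rm=R.from_quat([q[1],q[2],q[3],q[0]]); p=np.array(o['eef_pos'])
    sh=Rm.inv().apply(np.array([x,y,z])-p)*1000
    Y=Rm.as_matrix()[:,1]; cur=np.degrees(np.arctan2(Y[1],Y[0]))
    if yawy is None: yawy=cur
    opts=[]
    for k in (-2,-1,0,1,2):
        d=yawy+180*k-cur
        Rt=R.from_rotvec([np.pi,0,0]); c=yawy+180*k+90
        T=R.from_rotvec([0,0,np.radians(c)])*Rt
        rv=np.degrees((Rm.inv()*T).as_rotvec())
        if abs(d)<=180: opts.append((round(d,1),np.round(rv,1)))
    print('shift',np.round(sh,1),'dist',round(np.linalg.norm(sh)),'cur yaw',round(cur,1),'j6',np.round(np.degrees(o['joints'][5]),1),'opts',opts)
E
python3 - <<'E'
from h import *
s=robot.snapshot('top'); save(s,'t1.png'); f=s['frame']
g=f.max(2)
for n,c in dict(nc=(363,205),nh=(286,223),nt=(238,161),nb=(189,223)).items():
    m=np.zeros_like(g); x0,y0=c; m[y0-30:y0+30,x0-30:x0+30]=(g[y0-30:y0+30,x0-30:x0+30]<75)
    k,l,st,ce=cv2.connectedComponentsWithStats(m); i=l[y0,x0]; ct=cv2.findContours((l==i).astype(np.uint8),0,cv2.CHAIN_APPROX_NONE)[0][0][:,0]
    W=np.array([px2w(s,p,.003)[:2] for p in ct.astype(float)])*1000
    print(n,st[i],np.round(px2w(s,ce[i],.003),4),cv2.minAreaRect(W.astype(np.float32)))
cr=cv2.resize(f[120:300,100:450],None,fx=2.2,fy=2.2,interpolation=cv2.INTER_CUBIC); cv2.imwrite('pics/crop1.png',cr[:,:,::-1])
goto(.46,-.2,.26); goto(.47,.3,.3,90)
E
```

```text
nc [348 185  30  42 831] [ 0.5269 -0.3861  0.003 ] ((526.899658203125, -386.1424560546875), (119.32169342041016, 68.5285415649414), 14.567227363586426)
nh [276 213  21  21 381] [ 0.4678 -0.1469  0.003 ] ((467.7496032714844, -146.8145751953125), (60.83965301513672, 61.066593170166016), 84.17752075195312)
nt [231 154  15  15 175] [0.6623 0.0061 0.003 ] ((661.7857055664062, 6.143974304199219), (44.679569244384766, 44.45538330078125), 0.5677573680877686)
nb [184 216  11  15 102] [0.4645 0.1584 0.003 ] ((464.57208251953125, 158.48431396484375), (23.419252395629883, 42.63174819946289), 70.49978637695312)
shift [ 391.6 -261.6  -46. ] dist 473 cur yaw -74.8 j6 -1.1 opts [(np.float64(-180.0), array([  0.,  -0., 180.])), (np.float64(0.0), array([ 0.,  0., -0.])), (np.float64(180.0), array([  0.,  -0., 180.]))]
shift [ 532.2 -741.5  -86.1] dist 917 cur yaw -74.8 j6 -1.1 opts [(np.float64(-15.2), array([ 0. , -0. , 15.2])), (np.float64(164.8), array([   0. ,    0. , -164.8]))]
```

View pics/crop1.png

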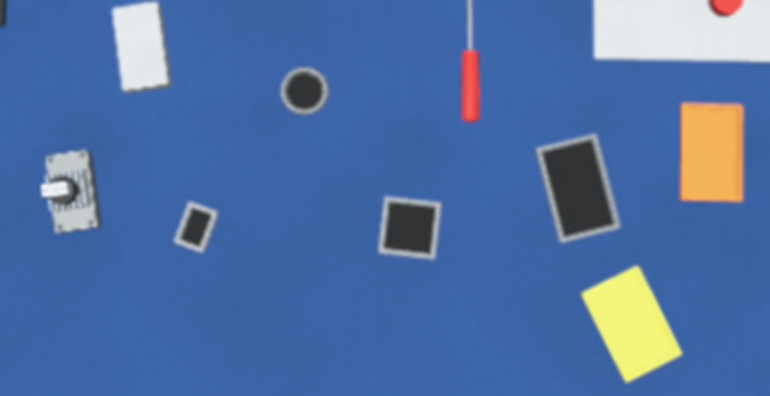

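The crop confirms that the grey-rimmed tray with the dark mat, at crop (578,187), is nest_case. The orange tray (712,152) and the yellow one (632,323) are look-alikes. Next I move above the stack.

Call:
play_rows(
  moves=[
    [390, -260, -45, 0, 0, 0, 0],
    [390, -260, -45, 0, 0, 0, 0],
    [390, -260, -45, 0, 0, 0, 0],
    [390, -260, -45, 0, 0, 0, 0],
    [390, -260, -45, 0, 0, 0, 0],
    [390, -260, -45, 0, 0, 0, 0],
    [390, -260, -45, 0, 0, 0, 0],
    [390, -260, -45, 0, 0, 0, 0],
    [390, -260, -45, 0, 0, 0, 0],
    [390, -260, -45, 0, 0, 0, 0],
    [550, -740, -100, 0, 0, 15, 0],
    [550, -740, -100, 0, 0, 15, 0],
  ],
)

```text
time_s: 2.35
eef_pos: [0.4648, -0.1082, 0.2689]
ee_rot: [0.0, 1.0, 0.0, -0.0]
contact_force: [0.5, 0.1, 0.1]
grip_width: 0.0913
grasp_force: 0.0
```

```bash
python3 -c "
from h import *
goto(.47,.32,.32,90)"
```

```text
shift [   5.5 -428.2  -51.1] dist 431 cur yaw -90.0 j6 75.5 opts [(np.float64(-0.0), array([0., 0., 0.])), (np.float64(180.0), array([  -0.,    0., -180.]))]
```

Call:
play_rows(
  moves=[
    [5, -430, -50, 0, 0, 0, 0],
    [5, -430, -50, 0, 0, 0, 0],
    [5, -430, -50, 0, 0, 0, 0],
    [5, -430, -50, 0, 0, 0, 0],
    [5, -430, -50, 0, 0, 0, 0],
    [5, -430, -50, 0, 0, 0, 0],
    [5, -430, -50, 0, 0, 0, 0],
    [5, -430, -50, 0, 0, 0, 0],
    [5, -430, -50, 0, 0, 0, 0],
    [5, -430, -50, 0, 0, 0, 0],
    [5, -430, -50, 0, 0, 0, 0],
  ],
)

```text
time_s: 3.45
eef_pos: [0.4661, 0.3208, 0.3185]
ee_rot: [0.001, 1.0, 0.004, -0.0]
contact_force: [-0.3, -0.1, 0.1]
grip_width: 0.0912
grasp_force: 0.0
```

Run:
```python
from h import *
o=robot.get_obs(); print(o['eef_pos'],np.degrees(o['joints'][5]))
s=robot.snapshot('wrist'); save(s,'w1.png'); print('cam',-cam(s)[0].T@cam(s)[1])
Z=dict(case=0,heatsink=.03,transformer=.054,terminal_block=.078)
for n in Z:
    for d in robot.pinpoint(n,s)[:2]: print(n,np.round(d['centre']),round(d['score'],2),np.round(px2w(s,d['centre'],Z[n]),4))
```

```text
[0.46607509 0.3208155  0.31854583] 122.91462546129837
cam [0.53846502 0.32097543 0.4886801 ]
heatsink [247. 125.] 0.78 [0.5132 0.3293 0.03  ]
transformer [244. 131.] 0.56 [0.5078 0.3327 0.054 ]
terminal_block [245. 130.] 0.58 [0.5101 0.3313 0.078 ]
```

View pics/w1.png

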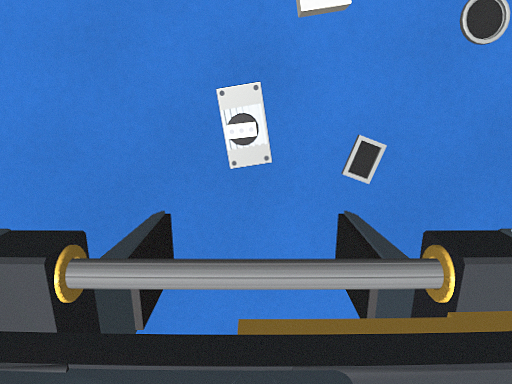

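The wrist view shows the stack at (245,125) with the block nearly crosswise, the small oblong nest at (365,159) and the round nest at (486,18). I'll enlarge the stack to read the corners.

Run:
```python
import cv2
f=cv2.imread('pics/w1.png')[75:175,200:290]
cv2.imwrite('pics/c2.png',cv2.resize(f,None,fx=6,fy=6,interpolation=cv2.INTER_CUBIC))
```

```text
(no output)
```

View pics/c2.png

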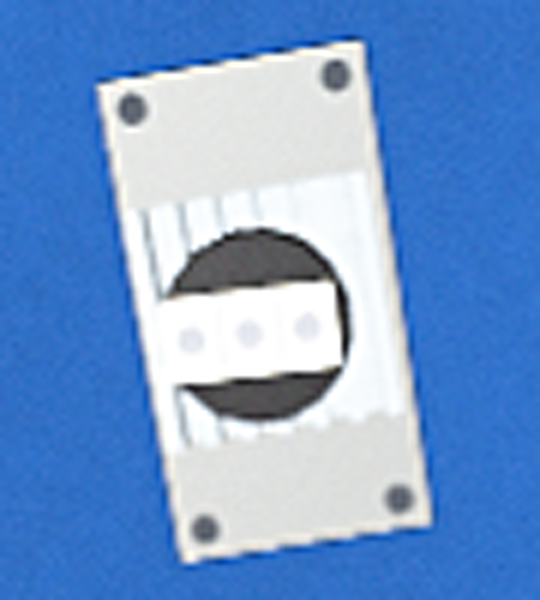

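The crop shows the block's screws at (192,340), (250,333) and (307,325), the disc centred at about (257,325) and the case corners.

Run:
```python
from h import *
s=robot.snapshot('wrist')
P=lambda c,z: px2w(s,(200+c[0]/6-.4,75+c[1]/6-.4),z)
def a(p,q): d=q-p; return round(float(np.degrees(np.arctan2(d[1],d[0]))),1)
l,m,r=[P(c,.102) for c in [(192,340),(250,333),(307,325)]]; print('block',np.round(m,4),a(l,r))
print('tr',np.round(P((257,325),.078),4), np.round(P((350,325),.078)-P((160,325),.078),4))
C=[P(c,.03) for c in [(98,85),(363,42),(433,525),(185,562)]]; print('case',np.round(np.mean(C,0),4),a(C[2],C[1]),a(C[3],C[0]),np.linalg.norm(C[0]-C[1]),np.linalg.norm(C[1]-C[2]))
H=[P(c,.054) for c in [(130,208),(370,170),(405,415),(178,450)]]; print('hs',np.round(np.mean(H,0),4),a(H[3],H[0]),a(H[2],H[1]),np.linalg.norm(H[0]-H[1]),np.linalg.norm(H[1]-H[2]))
# nest tb by mat segmentation, nest tr
f=s['frame'];g=f.max(2)
for n,(x0,y0) in dict(nb=(365,159),nt=(486,18)).items():
    mm=(g<75).astype(np.uint8); k,lb,st,ce=cv2.connectedComponentsWithStats(mm); i=lb[y0,x0]
    ct=cv2.findContours((lb==i).astype(np.uint8),0,cv2.CHAIN_APPROX_NONE)[0][0][:,0]
    W=np.array([px2w(s,p,.003)[:2] for p in ct.astype(float)])*1000
    print(n,st[i],cv2.minAreaRect(W.astype(np.float32)))
b=a(l,r); goto(m[0],m[1],.145,b+90)
```

```text
block [0.5123 0.3336 0.102 ] -82.4
tr [0.5123 0.333  0.078 ] [ 0.0002 -0.0389  0.    ]
case [0.5125 0.3316 0.03  ] 9.2 9.5 0.05963529476724803 0.10936299357796074
hs [0.5134 0.3309 0.054 ] 10.5 9.0 0.05189362549309112 0.052603313292335835
nb [348 141  31  37 651] ((463.6655578613281, 155.88076782226562), (30.30915641784668, 48.726078033447266), 71.1727294921875)
nt [ 465    0   36   38 1102] ((660.5195922851562, 5.0240936279296875), (47.337310791015625, 50.43024826049805), 2.1152615547180176)
shift [ 45.8 -13.8 174.2] dist 181 cur yaw -89.7 j6 122.9 opts [(np.float64(-82.7), array([-0. , -0. , 82.7])), (np.float64(97.3), array([  0. ,  -0. , -97.3]))]
```

Call:
play_rows(
  moves=[
    [46, -14, 150, 0, 0, -97.3, 0],
    [46, -14, 150, 0, 0, -97.3, 0],
    [46, -14, 150, 0, 0, -97.3, 0],
    [46, -14, 150, 0, 0, -97.3, 0],
    [46, -14, 150, 0, 0, -97.3, 0],
    [46, -14, 150, 0, 0, -97.3, 0],
    [46, -14, 150, 0, 0, -97.3, 0],
    [46, -14, 150, 0, 0, -97.3, 0],
    [46, -14, 150, 0, 0, -97.3, 0],
    [46, -14, 150, 0, 0, -97.3, 0],
    [46, -14, 150, 0, 0, -97.3, 0],
    [46, -14, 150, 0, 0, -97.3, 0],
  ],
)

```text
time_s: 4.95
eef_pos: [0.5125, 0.3342, 0.1692]
ee_rot: [0.0, 0.657, 0.754, 0.0]
contact_force: [-0.1, 0.1, -0.1]
grip_width: 0.091
grasp_force: 0.0
```

```bash
python3 -c "
from h import *
goto(.5123,.3336,.085,7.6)"
```

```text
shift [-0.5 -0.3 84.2] dist 84 cur yaw 7.9 j6 24.2 opts [(np.float64(-0.3), array([0. , 0. , 0.3])), (np.float64(179.7), array([  -0. ,    0. , -179.7]))]
```

Call:
play_rows(
  moves=[
    [0, 0, 40, 0, 0, 0, 0],
    [0, 0, 70, 0, 0, 0, 0],
    [0, 0, 84, 0, 0, 0, 0],
    [0, 0, 84, 0, 0, 0, 100],
    [0, 0, 84, 0, 0, 0, 150],
    [0, 0, 84, 0, 0, 0, 180],
    [0, 0, 84, 0, 0, 0, 255],
    [0, 0, 84, 0, 0, 0, 255],
    [0, 0, 84, 0, 0, 0, 255],
    [0, 0, 84, 0, 0, 0, 255],
  ],
)

```text
time_s: 5.95
eef_pos: [0.5123, 0.335, 0.0853]
ee_rot: [0.0, 0.658, 0.753, 0.0]
contact_force: [-0.3, 0.2, 0.2]
grip_width: 0.0379
grasp_force: 0.0
```

Call:
play_rows(
  moves=[
    [0, 0, 0, 0, 0, 0, 255],
    [0, 0, 0, 0, 0, 0, 255],
    [0, 0, 0, 0, 0, 0, 255],
    [0, 0, 0, 0, 0, 0, 255],
    [0, 0, 0, 0, 0, 0, 255],
    [0, 0, -10, 0, 0, 0, 255],
    [0, 0, -25, 0, 0, 0, 255],
    [0, 0, -50, 0, 0, 0, 255],
  ],
)

```text
time_s: 6.75
eef_pos: [0.5114, 0.3344, 0.1347]
ee_rot: [-0.0, 0.658, 0.753, -0.002]
contact_force: [0.0, -0.3, 0.1]
grip_width: 0.0158
grasp_force: 30.0
```

```bash
python3 -c "
from h import *
goto(.464,.156,.07,71.2)"
```

```text
shift [-170.3  -70.7   65.1] dist 196 cur yaw 7.7 j6 24.4 opts [(np.float64(-116.5), array([ -0. ,   0.2, 116.5])), (np.float64(63.5), array([ -0.2,  -0. , -63.5]))]
```

Call:
play_rows(
  moves=[
    [-30, -13, -5, 0, 0, -8, 255],
    [-170, -71, 40, 0, 0, -63.5, 255],
    [-170, -71, 40, 0, 0, -63.5, 255],
    [-170, -71, 40, 0, 0, -63.5, 255],
    [-170, -71, 40, 0, 0, -63.5, 255],
    [-170, -71, 40, 0, 0, -63.5, 255],
    [-170, -71, 40, 0, 0, -63.5, 255],
    [-170, -71, 40, 0, 0, -63.5, 255],
    [-170, -71, 40, 0, 0, -63.5, 255],
    [-170, -71, 40, 0, 0, -63.5, 255],
    [-170, -71, 80, 0, 0, -63.5, 255],
    [-170, -71, 80, 0, 0, -63.5, 255],
  ],
)

```text
time_s: 7.95
eef_pos: [0.4616, 0.1561, 0.0522]
ee_rot: [-0.004, 0.164, 0.987, -0.002]
contact_force: [-0.9, 0.4, -0.5]
grip_width: 0.0157
grasp_force: 30.0
```

```bash
python3 -c "
from h import *
goto(.464,.1562,.0105,71.2)
s=robot.snapshot('top')
for d in robot.pinpoint('nest_terminal_block',s)[:2]: print(d, px2w(s,d['centre'],0))"
```

```text
shift [-2.5  1.1 41.7] dist 42 cur yaw 71.2 j6 -53.8 opts [(np.float64(-180.0), array([ -0.6,   0.5, 180. ])), (np.float64(0.0), array([-0.3, -0.4, -0. ]))]
```

Call:
play_rows(
  moves=[
    [0, 0, 0, 0, 0, 0, 255],
    [0, 0, 20, 0, 0, 0, 255],
    [0, 0, 35, 0, 0, 0, 255],
    [0, 0, 38, 0, 0, 0, 255],
    [0, 0, 38, 0, 0, 0, 255],
  ],
)

```text
time_s: 8.55
eef_pos: [0.4652, 0.1571, 0.0177]
ee_rot: [0.0, 0.163, 0.987, 0.0]
contact_force: [0.1, -0.7, 0.2]
grip_width: 0.0158
grasp_force: 30.0
```

```bash
python3 -c "
from h import *
goto(.464,.1562,.0105,71.2); print(robot.get_obs()['contact_force'])"
```

```text
shift [ 0.8 -1.3  7.2] dist 7 cur yaw 71.2 j6 -53.9 opts [(np.float64(-0.0), array([0., 0., 0.])), (np.float64(180.0), array([-1.0e-01,  0.0e+00, -1.8e+02]))]
[ 0.10428182 -0.74236886  0.19684508]
```

Call:
play_rows(
  moves=[
    [1, -1, 4, 0, 0, 0, 255],
    [1, -1, 7, 0, 0, 0, 255],
    [1, -1, 7, 0, 0, 0, 255],
    [1, -1, 7, 0, 0, 0, 160],
    [1, -1, 7, 0, 0, 0, 160],
    [1, -1, 7, 0, 0, 0, 160],
    [1, -1, 7, 0, 0, 0, 160],
    [1, -1, -5, 0, 0, 0, 160],
    [1, -1, -40, 0, 0, 0, 100],
    [1, -1, -85, 0, 0, 0, 0],
    [1, -1, -130, 0, 0, 0, 0],
    [1, -1, -150, 0, 0, 0, 0],
  ],
)

```text
time_s: 9.75
eef_pos: [0.4653, 0.1569, 0.1712]
ee_rot: [0.003, 0.163, 0.987, 0.002]
contact_force: [0.9, 0.4, -0.4]
grip_width: 0.0632
grasp_force: 0.0
```

Run:
```python
from h import *
s=robot.snapshot('top')
for n,z in dict(terminal_block=.003,nest_terminal_block=0).items():
    for d in robot.pinpoint(n,s)[:2]: print(n,d['score'],d['centre'],px2w(s,d['centre'],z))
goto(.5123,.333,.15,99.3)
goto(.5123,.333,.15,9.3)
```

```text
shift [ 11.2 182.5  18.6] dist 184 cur yaw 71.2 j6 -53.9 opts [(np.float64(-151.9), array([ 2.000e-01, -1.000e-01,  1.519e+02])), (np.float64(28.1), array([  0.1,   0.2, -28.1]))]
shift [ 11.2 182.5  18.6] dist 184 cur yaw 71.2 j6 -53.9 opts [(np.float64(-61.9), array([ 0.2,  0.1, 61.9])), (np.float64(118.1), array([-1.000e-01,  2.000e-01, -1.181e+02]))]
```

Call:
play_rows(
  moves=[
    [11, 182, 18, 0, 0, 0, 0],
    [11, 182, 18, 0, 0, 0, 0],
    [11, 182, 18, 0, 0, 0, 0],
    [11, 182, 18, 0, 0, 0, 0],
    [11, 182, 18, 0, 0, 0, 0],
    [11, 182, 18, 0, 0, 0, 0],
  ],
)

```text
time_s: 10.5
eef_pos: [0.5104, 0.3319, 0.1465]
ee_rot: [-0.002, 0.163, 0.987, -0.002]
contact_force: [-0.3, 0.1, 0.5]
grip_width: 0.0915
grasp_force: 0.0
```

Run:
```python
from h import *
s=robot.snapshot('wrist'); save(s,'w2.png')
for n,z in dict(transformer=.054,heatsink=.03,terminal_block=.003,nest_terminal_block=0).items():
    for d in robot.pinpoint(n,s)[:2]: print(n,d['score'],d['centre'],px2w(s,d['centre'],z))
goto(.5123,.333,.061)
```

```text
transformer 0.8 [260.1, 201.1] [0.51495939 0.33443983 0.054     ]
terminal_block 0.96 [74.8, 191.1] [0.46009952 0.1588481  0.003     ]
nest_terminal_block 0.77 [77.6, 197.0] [0.4667392  0.15693966 0.        ]
shift [-0.2  2.2 88.1] dist 88 cur yaw 71.1 j6 -39.3 opts [(np.float64(-180.0), array([ -0.,   0., 180.])), (np.float64(0.0), array([-0., -0., -0.])), (np.float64(180.0), array([ -0.,   0., 180.]))]
```

View pics/w2.png

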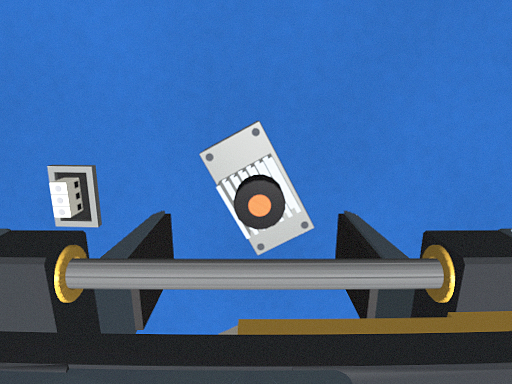

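The view shows the block seated in its small nest at (73,196), and the transformer at (259,203) is still centred on the heat sink. I'll grip it next.

Call:
play_rows(
  moves=[
    [0, 0, 45, 0, 0, 0, 0],
    [0, 1, 80, 0, 0, 0, 50],
    [0, 1, 88, 0, 0, 0, 100],
    [0, 1, 87, 0, 0, 0, 255],
    [0, 1, 87, 0, 0, 0, 255],
    [0, 1, 87, 0, 0, 0, 255],
    [0, 1, 87, 0, 0, 0, 255],
    [0, 1, 87, 0, 0, 0, 255],
    [0, 1, 87, 0, 0, 0, 255],
    [0, 1, 87, 0, 0, 0, 255],
    [0, 1, 87, 0, 0, 0, 255],
    [0, 1, 87, 0, 0, 0, 255],
  ],
)

```text
time_s: 11.95
eef_pos: [0.5127, 0.3337, 0.0633]
ee_rot: [0.001, 0.163, 0.987, 0.001]
contact_force: [-0.5, 0.9, 6.2]
grip_width: 0.0392
grasp_force: 30.0
```

```bash
python3 -c "
from h import *
goto(.6612,.0055,.1)"
```

```text
shift [-246.4 -262.8  -36.9] dist 362 cur yaw 71.2 j6 -39.2 opts [(np.float64(-180.0), array([ 1.0e-01, -2.0e-01,  1.8e+02])), (np.float64(0.0), array([ 0.1,  0.1, -0. ])), (np.float64(180.0), array([ 1.0e-01, -2.0e-01,  1.8e+02]))]
```

Call:
play_rows(
  moves=[
    [0, 0, -8, 0, 0, 0, 255],
    [0, 0, -25, 0, 0, 0, 255],
    [0, 0, -40, 0, 0, 0, 255],
    [-246, -263, -45, 0, 0, 0, 255],
    [-246, -263, -45, 0, 0, 0, 255],
    [-246, -263, -45, 0, 0, 0, 255],
    [-246, -263, -45, 0, 0, 0, 255],
    [-246, -263, -45, 0, 0, 0, 255],
    [-246, -263, -45, 0, 0, 0, 255],
    [-246, -263, -45, 0, 0, 0, 255],
    [-246, -263, -45, 0, 0, 0, 255],
    [-246, -263, -45, 0, 0, 0, 255],
  ],
)

```text
time_s: 13.15
eef_pos: [0.6602, 0.0031, 0.1065]
ee_rot: [-0.001, 0.165, 0.986, -0.0]
contact_force: [-0.5, 1.0, -1.5]
grip_width: 0.0393
grasp_force: 30.0
```

Run:
```python
from h import *
s=robot.snapshot('wrist'); save(s,'w3.png')
for n,z in dict(nest_transformer=0).items():
    for d in robot.pinpoint(n,s)[:2]: print(n,d['score'],d['centre'],px2w(s,d['centre'],z))
s=robot.snapshot('top')
for n,z in dict(nest_transformer=0).items():
    for d in robot.pinpoint(n,s)[:2]: print(n,d['score'],d['centre'],px2w(s,d['centre'],z))
goto(.6612,.0055,.0123)
```

```text
nest_transformer 0.9 [258.6, 193.5] [0.66196041 0.00577016 0.        ]
nest_transformer 0.47 [238.4, 161.9] [0.65930839 0.00501919 0.        ]
nest_transformer 0.27 [186.9, 225.0] [0.45742142 0.1644233  0.        ]
shift [-2.3 -0.5 94.6] dist 95 cur yaw 71.3 j6 -71.8 opts [(np.float64(-180.0), array([ 1.0e-01,  0.0e+00, -1.8e+02])), (np.float64(0.0), array([ 0. , -0.1,  0. ])), (np.float64(180.0), array([ 1.0e-01,  0.0e+00, -1.8e+02]))]
```

View pics/w3.png

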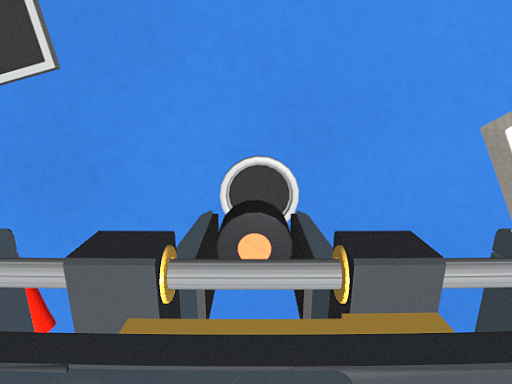

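The transformer is upright in the grip at (255,245), and its nest is seen at (259,190), i.e. world (0.662, 0.006). Lowering.

Call:
play_rows(
  moves=[
    [-2, 0, 40, 0, 0, 0, 255],
    [-2, 0, 75, 0, 0, 0, 255],
    [-2, 0, 82, 0, 0, 0, 255],
    [-2, 0, 82, 0, 0, 0, 255],
    [-2, 0, 82, 0, 0, 0, 255],
  ],
)

```text
time_s: 13.85
eef_pos: [0.6632, 0.005, 0.0268]
ee_rot: [0.001, 0.163, 0.987, 0.0]
contact_force: [0.6, 0.4, -1.2]
grip_width: 0.039
grasp_force: 30.0
```

```bash
python3 -c "
from h import *
goto(.6615,.0057,.0123)"
```

```text
shift [ 1.9  0.1 14.5] dist 15 cur yaw 71.3 j6 -71.8 opts [(np.float64(-180.0), array([ 3.0e-01, -1.0e-01,  1.8e+02])), (np.float64(0.0), array([ 0.1,  0.2, -0. ])), (np.float64(180.0), array([ 3.0e-01, -1.0e-01,  1.8e+02]))]
```

Call:
play_rows(
  moves=[
    [1, 0, 7, 0, 0, 0, 255],
    [1, 0, 11, 0, 0, 0, 255],
    [1, 0, 13, 0, 0, 0, 255],
    [1, 0, 15, 0, 0, 0, 255],
    [1, 0, 15, 0, 0, 0, 255],
  ],
)

```text
time_s: 14.35
eef_pos: [0.6611, 0.0046, 0.0123]
ee_rot: [0.0, 0.163, 0.987, 0.0]
contact_force: [-3.3, 0.2, 9.9]
grip_width: 0.0389
grasp_force: 30.0
```

Call:
play_rows(
  moves=[
    [0, 0, 0, 0, 0, 0, 100],
    [0, 0, 0, 0, 0, 0, 100],
    [0, 0, 0, 0, 0, 0, 100],
    [0, 0, 0, 0, 0, 0, 100],
    [0, 0, -8, 0, 0, 0, 100],
    [0, 0, -40, 0, 0, 0, 0],
    [0, 0, -90, 0, 0, 0, 0],
    [0, 0, -130, 0, 0, 0, 0],
    [0, 0, -130, 0, 0, 0, 0],
  ],
)

```text
time_s: 15.25
eef_pos: [0.6651, 0.0046, 0.1478]
ee_rot: [0.007, 0.163, 0.987, 0.001]
contact_force: [0.6, -0.0, 1.1]
grip_width: 0.0844
grasp_force: 0.0
```

Run:
```python
from h import *
s=robot.snapshot('wrist'); save(s,'w4.png')
for n,z in dict(nest_transformer=0,transformer=.003).items():
    for d in robot.pinpoint(n,s)[:2]: print(n,d['score'],d['centre'],px2w(s,d['centre'],z))
goto(.5128,.3315,.15,99.3)
```

```text
transformer 0.82 [253.4, 175.3] [0.65967764 0.00557871 0.003     ]
shift [245.2 261.9 -10.1] dist 359 cur yaw 71.2 j6 -71.8 opts [(np.float64(-151.9), array([ -0. ,   0. , 151.9])), (np.float64(28.1), array([ -0. ,  -0. , -28.1]))]
```

View pics/w4.png

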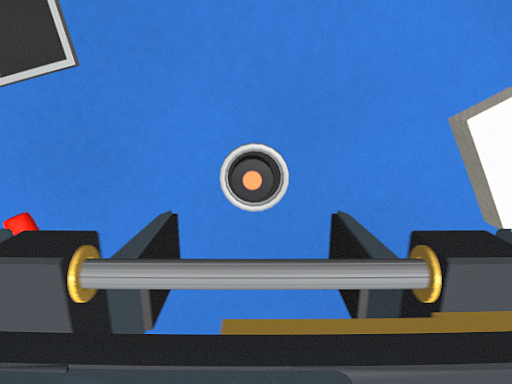

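The transformer sits centred inside the round nest at (252,178). Next is the heat sink.

Call:
play_rows(
  moves=[
    [245, 262, -10, 0, 0, -28, 0],
    [245, 262, -10, 0, 0, -28, 0],
    [245, 262, -10, 0, 0, -28, 0],
    [245, 262, -10, 0, 0, -28, 0],
    [245, 262, -10, 0, 0, -28, 0],
    [245, 262, -10, 0, 0, -28, 0],
    [245, 262, -10, 0, 0, -28, 0],
    [245, 262, -10, 0, 0, -28, 0],
    [245, 262, -10, 0, 0, -28, 0],
    [245, 262, -10, 0, 0, -28, 0],
  ],
)

```text
time_s: 16.4
eef_pos: [0.5135, 0.3303, 0.1488]
ee_rot: [-0.001, -0.08, 0.997, -0.001]
contact_force: [0.1, 0.1, 0.4]
grip_width: 0.0913
grasp_force: 0.0
```

Run:
```python
from h import *
s=robot.snapshot('wrist'); save(s,'w5.png')
for n,z in dict(heatsink=.03,case=0).items():
    for d in robot.pinpoint(n,s)[:2]: print(n,d['score'],d['centre'],px2w(s,d['centre'],z))
goto(.5134,.331,.0375,99.4)
```

```text
heatsink 0.79 [261.4, 191.0] [0.51367349 0.33609083 0.03      ]
shift [  0.5   1.3 112.1] dist 112 cur yaw 99.1 j6 -67.5 opts [(np.float64(-179.7), array([-1.000e-01,  1.000e-01,  1.797e+02])), (np.float64(0.3), array([-0. , -0. , -0.3]))]
```

View pics/w5.png

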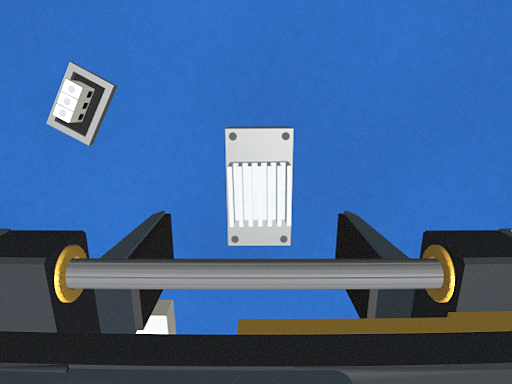

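The heat sink at (259,195) is square to the fingers. Descending to grip its fins.

Call:
play_rows(
  moves=[
    [0, 1, 45, 0, 0, 0, 0],
    [0, 1, 90, 0, 0, 0, 0],
    [0, 1, 110, 0, 0, 0, 40],
    [0, 1, 111, 0, 0, 0, 255],
    [0, 1, 111, 0, 0, 0, 255],
    [0, 1, 111, 0, 0, 0, 255],
    [0, 1, 111, 0, 0, 0, 255],
    [0, 1, 111, 0, 0, 0, 255],
    [0, 1, 111, 0, 0, 0, 255],
    [0, 1, 111, 0, 0, 0, 255],
  ],
)

```text
time_s: 17.55
eef_pos: [0.5146, 0.3333, 0.0409]
ee_rot: [0.002, -0.08, 0.997, 0.001]
contact_force: [0.6, 0.1, 6.3]
grip_width: 0.0518
grasp_force: 30.0
```

```bash
python3 -c "
from h import *
goto(.4685,-.1465,.1,84.2)"
```

```text
shift [ 122.1 -466.1  -60.2] dist 486 cur yaw 99.2 j6 -67.3 opts [(np.float64(-15.0), array([ 0.1,  0.2, 15. ])), (np.float64(165.0), array([-3.00e-01,  1.00e-01, -1.65e+02]))]
```

Call:
play_rows(
  moves=[
    [0, 0, -8, 0, 0, 0, 255],
    [0, 0, -25, 0, 0, 0, 255],
    [30, -117, -55, 0, 0, 4, 255],
    [122, -466, -60, 0, 0, 15, 255],
    [122, -466, -60, 0, 0, 15, 255],
    [122, -466, -60, 0, 0, 15, 255],
    [122, -466, -60, 0, 0, 15, 255],
    [122, -466, -60, 0, 0, 15, 255],
    [122, -466, -60, 0, 0, 15, 255],
    [122, -466, -60, 0, 0, 15, 255],
    [122, -466, -60, 0, 0, 15, 255],
    [122, -466, -60, 0, 0, 15, 255],
  ],
)

```text
time_s: 18.75
eef_pos: [0.4666, -0.1497, 0.0995]
ee_rot: [-0.0, 0.051, 0.999, -0.0]
contact_force: [0.4, -0.2, -1.1]
grip_width: 0.0521
grasp_force: 30.0
```

Run:
```python
from h import *
goto(.468,-.147,.0139,84.2)
for v in ('wrist','top'):
    s=robot.snapshot(v); save(s,v+'6.png')
    for n,z in dict(nest_heatsink=0).items():
        for d in robot.pinpoint(n,s)[:2]: print(n,d['score'],d['centre'],px2w(s,d['centre'],z))
```

```text
shift [-1.1  2.9 85.6] dist 86 cur yaw 84.1 j6 -103.2 opts [(np.float64(-179.9), array([-0.000e+00,  1.000e-01,  1.799e+02])), (np.float64(0.1), array([-0. , -0. , -0.1]))]
nest_heatsink 0.61 [255.8, 198.1] [ 0.46952923 -0.14935969  0.        ]
```

View pics/wrist6.png

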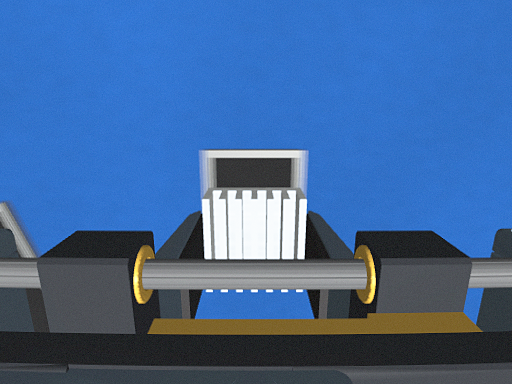

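The heat sink is held level at (254,240) and lined up with the square nest (200–308, from row 150). Lowering.

Call:
play_rows(
  moves=[
    [-2, 2, 40, 0, 0, 0, 255],
    [-2, 2, 70, 0, 0, 0, 255],
    [-2, 2, 72, 0, 0, 0, 255],
    [-2, 2, 72, 0, 0, 0, 255],
    [-2, 2, 72, 0, 0, 0, 255],
  ],
)

```text
time_s: 19.45
eef_pos: [0.471, -0.1449, 0.0284]
ee_rot: [0.001, 0.05, 0.999, -0.0]
contact_force: [-0.8, -0.6, -0.3]
grip_width: 0.0516
grasp_force: 30.0
```

```bash
python3 -c "
from h import *
goto(.4692,-.148,.0139,84.2)"
```

```text
shift [ 1.5 -3.2 14.5] dist 15 cur yaw 84.3 j6 -102.7 opts [(np.float64(-0.1), array([-0. ,  0.1,  0.1])), (np.float64(179.9), array([-2.000e-01, -1.000e-01, -1.799e+02]))]
```

Call:
play_rows(
  moves=[
    [1, -2, 7, 0, 0, 0, 255],
    [1, -2, 11, 0, 0, 0, 255],
    [1, -2, 13, 0, 0, 0, 255],
    [1, -2, 15, 0, 0, 0, 255],
    [1, -2, 15, 0, 0, 0, 255],
  ],
)

```text
time_s: 19.95
eef_pos: [0.4684, -0.1472, 0.0138]
ee_rot: [0.0, 0.051, 0.999, -0.0]
contact_force: [-5.2, 1.3, 14.3]
grip_width: 0.0518
grasp_force: 30.0
```

Call:
play_rows(
  moves=[
    [0, 0, 0, 0, 0, 0, 70],
    [0, 0, 0, 0, 0, 0, 70],
    [0, 0, 0, 0, 0, 0, 70],
    [0, 0, 0, 0, 0, 0, 70],
    [0, 0, -8, 0, 0, 0, 70],
    [0, 0, -40, 0, 0, 0, 0],
    [0, 0, -90, 0, 0, 0, 0],
    [0, 0, -130, 0, 0, 0, 0],
    [0, 0, -130, 0, 0, 0, 0],
  ],
)

```text
time_s: 20.85
eef_pos: [0.4723, -0.1483, 0.1481]
ee_rot: [0.006, 0.05, 0.999, -0.002]
contact_force: [0.5, -0.3, -0.1]
grip_width: 0.091
grasp_force: 0.0
```

Run:
```python
from h import *
s=robot.snapshot('wrist'); save(s,'w7.png')
for n,z in dict(nest_heatsink=0,heatsink=.003).items():
    for d in robot.pinpoint(n,s)[:2]: print(n,d['score'],d['centre'],px2w(s,d['centre'],z))
goto(.5128,.3315,.15,99.4)
```

```text
heatsink 0.93 [259.1, 177.2] [ 0.46878704 -0.14427429  0.003     ]
shift [  3.6 480.5  -8.2] dist 481 cur yaw 84.2 j6 -103.0 opts [(np.float64(-164.8), array([-1.000e-01, -0.000e+00,  1.648e+02])), (np.float64(15.2), array([  0. ,  -0. , -15.2]))]
```

View pics/w7.png

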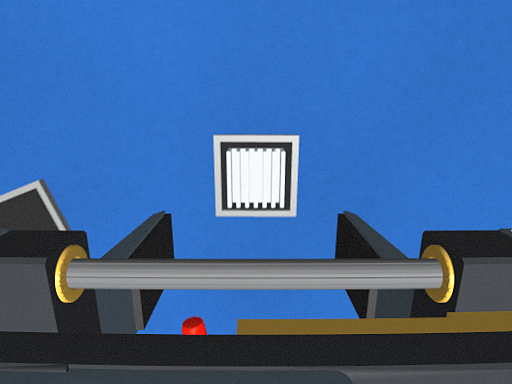

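The heat sink sits well inside the square nest at (256,177). I'm going back for the case.

Call:
play_rows(
  moves=[
    [4, 480, -8, 0, 0, -15, 0],
    [4, 480, -8, 0, 0, -15, 0],
    [4, 480, -8, 0, 0, -15, 0],
    [4, 480, -8, 0, 0, -15, 0],
    [4, 480, -8, 0, 0, -15, 0],
    [4, 480, -8, 0, 0, -15, 0],
    [4, 480, -8, 0, 0, -15, 0],
    [4, 480, -8, 0, 0, -15, 0],
    [4, 480, -8, 0, 0, -15, 0],
    [4, 480, -8, 0, 0, -15, 0],
    [4, 480, -8, 0, 0, -15, 0],
    [4, 480, -8, 0, 0, -15, 0],
  ],
)

```text
time_s: 22.2
eef_pos: [0.5118, 0.3305, 0.1477]
ee_rot: [-0.002, -0.081, 0.997, -0.001]
contact_force: [-0.3, -0.1, 0.1]
grip_width: 0.0912
grasp_force: 0.0
```

Run:
```python
from h import *
s=robot.snapshot('wrist'); save(s,'w8.png'); f=s['frame'].astype(int)
m=((f[:,:,2]-f[:,:,0])<60).astype(np.uint8); m[225:]=0; k,lb,st,ce=cv2.connectedComponentsWithStats(m)
i=lb[187,258]; print(st[i])
ct=cv2.findContours((lb==i).astype(np.uint8),0,cv2.CHAIN_APPROX_NONE)[0][0][:,0]
m2=((f[:,:,2]-f[:,:,0])<60).astype(np.uint8); row=np.where(m2[:,259])[0]; print('col259 rows',row[(row>100)][[0]], np.where(np.diff(row)>1), row[:3])
W=np.array([px2w(s,p,.03)[:2] for p in ct.astype(float)])*1000; print(cv2.minAreaRect(W.astype(np.float32)))
c=[d for d in robot.pinpoint('case',s)[:2]]; print([(d['score'],px2w(s,d['centre'],0)) for d in c])
goto(.5128,.3315,.012,99.4)
```

```text
[ 224  129   70   96 6435]
col259 rows [129] (array([118, 149]),) [129 130 131]
((500.3134460449219, 331.4361572265625), (86.62333679199219, 59.86247634887695), 9.393050193786621)
[]
shift [ -1.3   2.2 136.7] dist 137 cur yaw 99.2 j6 -67.5 opts [(np.float64(-179.8), array([ -0.3,   0.2, 179.8])), (np.float64(0.2), array([-0.1, -0.2, -0.2]))]
```

Call:
play_rows(
  moves=[
    [-1, 2, 45, 0, 0, 0, 0],
    [-1, 2, 95, 0, 0, 0, 0],
    [-1, 2, 130, 0, 0, 0, 0],
    [-1, 2, 138, 0, 0, 0, 40],
    [-1, 2, 138, 0, 0, 0, 255],
    [-1, 2, 138, 0, 0, 0, 255],
    [-1, 2, 138, 0, 0, 0, 255],
    [-1, 2, 138, 0, 0, 0, 255],
    [-1, 2, 138, 0, 0, 0, 255],
    [-1, 2, 138, 0, 0, 0, 255],
    [-1, 2, 138, 0, 0, 0, 255],
  ],
)

```text
time_s: 23.4
eef_pos: [0.5152, 0.3339, 0.0144]
ee_rot: [0.002, -0.08, 0.997, 0.001]
contact_force: [0.6, -0.8, 6.7]
grip_width: 0.0598
grasp_force: 30.0
```

```bash
python3 -c "
from h import *
goto(.5275,-.389,.1,104.6)"
```

```text
shift [ 103.  -715.4  -87.4] dist 728 cur yaw 99.2 j6 -67.3 opts [(np.float64(-174.6), array([ 4.000e-01, -1.000e-01,  1.746e+02])), (np.float64(5.4), array([ 0.1,  0.3, -5.4]))]
```

The case is gripped at 59.8 mm. I'm taking the +175° turn, because the short one would leave joint 6 close to its limit.

Call:
play_rows(
  moves=[
    [0, 0, -8, 0, 0, 0, 255],
    [0, 0, -25, 0, 0, 0, 255],
    [0, 0, -60, 0, 0, 0, 255],
    [52, -358, -95, 0, 0, 72, 255],
    [52, -358, -95, 0, 0, 72, 255],
    [52, -358, -95, 0, 0, 72, 255],
    [52, -358, -95, 0, 0, 72, 255],
    [52, -358, -95, 0, 0, 72, 255],
    [52, -358, -95, 0, 0, 72, 255],
    [52, -358, -95, 0, 0, 72, 255],
    [52, -358, -95, 0, 0, 72, 255],
    [52, -358, -95, 0, 0, 72, 255],
  ],
)

```text
time_s: 24.6
eef_pos: [0.5191, -0.0314, 0.1074]
ee_rot: [0.0, 0.524, 0.852, -0.0]
contact_force: [0.5, 0.5, -3.3]
grip_width: 0.06
grasp_force: 30.0
```

```bash
python3 -c "
from h import *
goto(.5275,-.389,.1,104.6)"
```

```text
shift [-323.1 -153.6    7.7] dist 358 cur yaw 26.8 j6 -31.4 opts [(np.float64(-102.2), array([0.000e+00, 1.000e-01, 1.022e+02])), (np.float64(77.8), array([ -0. ,   0. , -77.8]))]
```

Call:
play_rows(
  moves=[
    [-323, -154, 0, 0, 0, 102, 255],
    [-323, -154, 0, 0, 0, 102, 255],
    [-323, -154, 0, 0, 0, 102, 255],
    [-323, -154, 0, 0, 0, 102, 255],
    [-323, -154, 0, 0, 0, 102, 255],
    [-323, -154, 0, 0, 0, 102, 255],
    [-323, -154, 0, 0, 0, 102, 255],
    [-323, -154, 0, 0, 0, 102, 255],
    [-323, -154, 0, 0, 0, 102, 255],
    [-323, -154, 0, 0, 0, 102, 255],
    [-323, -154, 0, 0, 0, 102, 255],
    [-323, -154, 0, 0, 0, 102, 255],
  ],
)

```text
time_s: 25.8
eef_pos: [0.5296, -0.3859, 0.1067]
ee_rot: [-0.001, 0.992, 0.13, -0.001]
contact_force: [0.1, 0.6, -3.8]
grip_width: 0.0595
grasp_force: 30.0
```

Call:
play_rows(
  moves=[
    [0, 0, 0, 0, 0, 0, 255],
    [0, 0, 0, 0, 0, 0, 255],
    [0, 0, 0, 0, 0, 0, 255],
  ],
)

```text
time_s: 26.1
eef_pos: [0.5301, -0.3862, 0.107]
ee_rot: [-0.0, 0.991, 0.133, -0.0]
contact_force: [0.1, -0.6, -3.5]
grip_width: 0.0597
grasp_force: 30.0
```

Run:
```python
from h import *
s=robot.snapshot('wrist'); save(s,'w9.png')
for n,z in dict(nest_case=0,case=.08).items():
    for d in robot.pinpoint(n,s)[:2]: print(n,d['score'],d['centre'],px2w(s,d['centre'],z))
s=robot.snapshot('top')
goto(.5275,-.389,.0174,104.6)
```

```text
nest_case 0.98 [480.1, 194.4] [ 0.58122595 -0.5807179   0.        ]
case 0.84 [253.7, 228.4] [ 0.52728674 -0.38738667  0.08      ]
shift [-3.4  1.9 89.7] dist 90 cur yaw -74.7 j6 37.7 opts [(np.float64(-0.7), array([-0. ,  0. ,  0.7])), (np.float64(179.3), array([  -0. ,   -0. , -179.3]))]
```

View pics/w9.png

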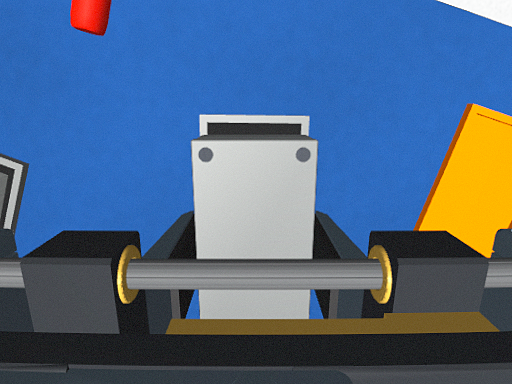

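The case is level over the grey nest. The nest's far rim corners show at (200,115) and (310,115), and the case's far top corners at (192,141) and (318,140). I'll compare their centres.

Run:
```python
from h import *
s=robot.snapshot('wrist')
for n,a,b,z,h in (('nest',(199.5,115),(310,115.5),.008,.069),('case',(191.5,141),(317.5,140.5),.1226,.055)):
    A,B=px2w(s,a,z),px2w(s,b,z); d=(A-B)[:2]; L=np.linalg.norm(d); d/=L; x=np.array([d[1],-d[0]])
    print(n,L,np.degrees(np.arctan2(x[1],x[0])),(A+B)[:2]/2-h*x)
```

```text
nest 0.08813258603225921 14.976475522171429 [ 0.52709774 -0.38814946]
case 0.05880827510692057 15.454644783262703 [ 0.53219155 -0.3869285 ]
```

Call:
play_rows(
  moves=[
    [-5, 0, 0, 0, 0, 0, 255],
    [-5, 0, 35, 0, 0, 0, 255],
    [-5, 0, 65, 0, 0, 0, 255],
    [-5, 0, 74, 0, 0, 0, 255],
    [-5, 0, 74, 0, 0, 0, 255],
    [-5, 0, 74, 0, 0, 0, 255],
  ],
)

```text
time_s: 26.95
eef_pos: [0.5263, -0.3884, 0.0343]
ee_rot: [0.001, 0.991, 0.132, 0.001]
contact_force: [-0.3, -0.8, -3.2]
grip_width: 0.06
grasp_force: 30.0
```

Call:
play_rows(
  moves=[
    [0, 0, 7, 0, 0, 0, 255],
    [0, 0, 11, 0, 0, 0, 255],
    [0, 0, 14, 0, 0, 0, 255],
    [0, 0, 16, 0, 0, 0, 255],
    [0, 0, 16, 0, 0, 0, 255],
    [0, 0, 16, 0, 0, 0, 255],
  ],
)

```text
time_s: 27.55
eef_pos: [0.5256, -0.3877, 0.0175]
ee_rot: [0.0, 0.991, 0.132, 0.0]
contact_force: [-0.9, 1.3, 1.0]
grip_width: 0.0599
grasp_force: 30.0
```

Call:
play_rows(
  moves=[
    [0, 0, 1, 0, 0, 0, 255],
    [0, 0, 1, 0, 0, 0, 40],
    [0, 0, 1, 0, 0, 0, 40],
    [0, 0, 1, 0, 0, 0, 40],
    [0, 0, 1, 0, 0, 0, 40],
    [0, 0, 1, 0, 0, 0, 0],
    [0, 0, -10, 0, 0, 0, 0],
    [0, 0, -50, 0, 0, 0, 0],
    [0, 0, -100, 0, 0, 0, 0],
    [0, 0, -150, 0, 0, 0, 0],
    [0, 0, -190, 0, 0, 0, 0],
    [0, 0, -190, 0, 0, 0, 0],
  ],
)

```text
time_s: 28.75
eef_pos: [0.5283, -0.3898, 0.2156]
ee_rot: [0.005, 0.991, 0.132, 0.005]
contact_force: [-0.0, -0.4, 0.4]
grip_width: 0.0908
grasp_force: 0.0
```

Run:
```python
from h import *
s=robot.snapshot('wrist'); t=robot.snapshot('top')
a=s['frame']; b=cv2.resize(t['frame'][120:260,100:420],(512,224),interpolation=cv2.INTER_CUBIC)
cv2.imwrite('pics/fin.png',np.vstack([a[:300],b])[:,:,::-1])
```

```text
(no output)
```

View pics/fin.png

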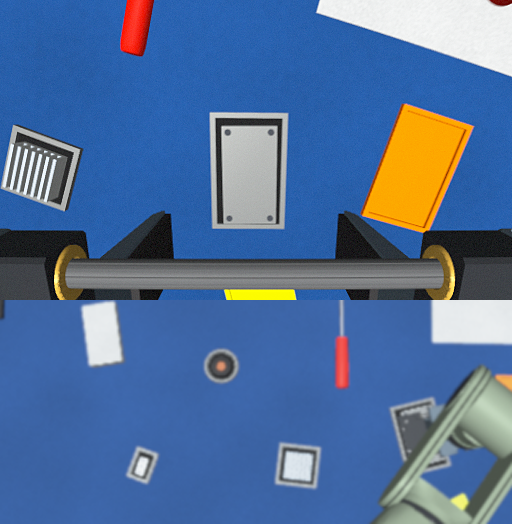

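The case lies in the grey nest at (249,172), but the near end looks close to the rim. I'll check its offset and level numerically.

Run:
```python
from h import *
s=robot.snapshot('wrist'); 
cr=s['frame'][100:240,195:305]; cv2.imwrite('pics/fin2.png',cv2.resize(cr,None,fx=4,fy=4,interpolation=cv2.INTER_CUBIC)[:,:,::-1])
q=[(209.5,113),(288,113),(285.5,228),(212.5,230)]; c=[(220.5,125),(281,124.5),(280,222.5),(221.5,224)]
for p,z in ((q,.008),(c,.033)):
    W=np.array([px2w(s,x,z) for x in p]); print(np.round(W.mean(0),4),[round(float(np.linalg.norm(W[i]-W[i-1])),4) for i in range(4)])
for n,z in dict(nest_case=0,case=.003).items():
    for d in robot.pinpoint(n,s)[:2]: print(n,d['score'],d['centre'],px2w(s,d['centre'],z))
```

```text
[ 0.5226 -0.3838  0.008 ] [0.1367, 0.0862, 0.1342, 0.0877]
[ 0.5256 -0.3855  0.033 ] [0.1082, 0.0624, 0.107, 0.0652]
nest_case 0.85 [271.6, 318.2] [ 0.33979376 -0.46385901  0.        ]
nest_case 0.79 [421.4, 169.8] [ 0.57892393 -0.57964755  0.        ]
case 0.57 [252.5, 168.2] [ 0.52882075 -0.3864737   0.003     ]
case 0.22 [44.7, 170.0] [ 0.46332983 -0.15109319  0.003     ]
```

View pics/fin2.png

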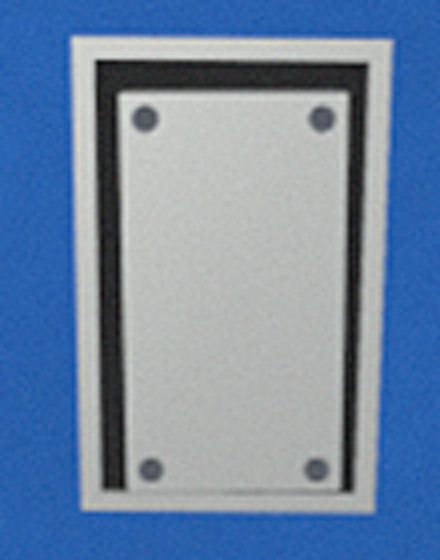

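The case is inside the rims and level: its far-to-near width ratio is 0.927 against 0.930 expected. It is about 4 mm off centre, where 13 mm is allowed. Handing in.

```bash
python3 -c "
from h import *
print(robot.hand_in())"
```

```text
the job is handed in; nothing more can be done
None
```

I set all four parts down in their own nests and handed the job in at about 29 s; the final pictures show them inside the rims with the carton and screwdriver apparently in place, but `hand_in()` returned no verdict.

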